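# Make up the incubator tray

### The job

Make up the incubator tray: lay the temperature logger flat, display up, midway between the tube rack and the taped dish stack, in line with their middles and with its long side running from one to the other, and stand the sample pot upright straight behind it (away from the robot), leaving two to three centimetres between them. Put the medium dish centrally on top of the taped stack and the small dish centrally on top of the medium dish. Leave the rack, stack, marker and tweezers where they are.

Things in the scene. Friction and masses are not known exactly. Their poses are not given: they have to be found in the camera images.
- tray: Fixed rectangular stainless steel tray, 250 (x) x 320 (y) mm, on the bench left or right of the middle and slightly turned. Origin under its centre on the bench; floor top 3 mm above the bench; rim walls 18 mm high (21 mm to the top of the rolled edge). Its +x axis points away from the robot, which is 'behind'. The rack and the taped stack stand on it near its two ends in y, about 20 mm to the robot's side of its centre line.
- rack: Loose blue wire tube rack holding two rows of five tubes with orange caps, 120 mm long (its x, front to back on the tray), 56 mm wide (y), 122 mm high over the caps, 0.45 kg, standing at one end of the tray (either end). Origin at the centre of its underside, on the tray floor; its +x axis points behind, away from the robot. Its centre is about 200 mm from the stack's centre, so the gap between them is about 127 mm wide. Not to be moved.
- dish_stack: Three closed 90 mm round clear culture dishes with tan filling, taped together into one loose stack 45 mm high with a flat top, about 0.22 kg, standing at the other end of the tray. Origin at the centre of its underside. Not to be moved.
- dish_medium_mid (a point): Medium clear round culture dish with lid and tan filling, 60 mm diameter, 15 mm high, about 30 g, lying on the pale blue liner on the other side of the bench from the tray. Point at its centre, half-way up (7.5 mm). z axis up.
- dish_small_mid (a point): Small clear round culture dish with lid and tan filling, 40 mm diameter, 13 mm high, about 16 g, on the pale blue liner. Point at its centre, half-way up (6.5 mm). z axis up.
- logger_mid (a point): Temperature logger: flat white box with a display and two round keys on top, 70 (its x) x 40 (its y) x 22 mm high, about 75 g, on the pale blue liner at any angle up to half a right angle or so. Point at its centre, half-way up (11 mm).
- pot_mid (a point): Round sample pot with a white screw cap and a paper label, 44 mm body and 47 mm cap diameter, 58 mm high (the cap takes the top 14 mm), about 80 g, upright on the pale blue liner. Point on its axis, half-way up (29 mm). z axis up.
- tweezers_mid (a point): Steel tweezers, 140 mm long, 16 mm wide, 6 mm high, lying on the liner (2 mm thick) in the lane between the things to be moved. Point at the middle; x along their length. Not to be moved.
- marker_mid (a point): Grey and black marker pen, 130 mm long, 14 mm thick, lying on the tray floor along its near edge, about 80 mm to the robot's side of the middles of rack and stack. Point at the middle; x along its length. Not to be moved.
There are look-alikes about, which are no part of the job. What is shaped like the part that bears pot_mid but purple, turquoise or yellow is not meant.

How it is judged:
By the outcome, as a careful person would: the job done as asked, in the order asked, and still so for the second after the job is handed in, with the robot touching nothing.
It also fails if it takes over 104 s, if anything falls off the work surface, if the arm or the gripper's body presses on something with over 40 N, if the wrist force passes 120 N, or if a joint passes its speed limit or range.

### The arm

A 6-joint arm with a two-finger parallel gripper is mounted at the origin on the work surface. World frame = base frame: x ahead of the robot, y to its left, z up, the work surface at z = 0. Lengths are in m, angles in rad, forces in N, time in s.
With the tool pointing down it reaches from about 0.15 to 0.775 m from the base axis. Payload 6.1 kg.
Tool frame: the origin (TCP) lies at the very end of the fingers, on their centre line; the grasp point (between the pads) lies 19 mm behind it; z points along the fingers, y is the line along which they close (so a half turn about z gives the same grasp; the last joint's range is limited). The gripper opens to 85 mm and grips with 20 to 120 N. Pads are 22 mm wide; open, the fingers measure 114 mm over their backs; the gripper's body (76 mm by 85 mm) begins 54 mm behind the grasp point. The pads swing forward as they close: fully open they stand 13 mm farther back than shut.
Start: joints at [-1.26, 0.126, -0.04, 1.405, 0, 1.571], TCP at [0.161, -0.5, 0.196] pointing down, gripper open.
Joint ranges: [-2.72, 2.72], [-0.95, 1.95], [-1.27, 1.35], [-1.78, 2.02], [-1.46, 1.47], [-3.14, 3.14]. Speed limits (rad/s): [2.39, 2.39, 3.01, 3.14, 3.14, 3.14].

### API

Orientations are given as [roll, pitch, yaw] about the fixed x, y, z axes, in that order (R = Rz(yaw) Ry(pitch) Rx(roll)).
In Python, from workcell import r gives the robot as it stands.
- The arm moves only by the shell command python3 -m creep 'ROWS' [FORCE]. ROWS is JSON, a list of rows, each an object with "delta_pos": the shift along the tool's x, y, z in m, a list of three; "yaw": the turn about the tool's z in degrees; "gripper": the finger opening in m, from 0 to 0.0854. In form: [{"delta_pos": [tx, ty, tz], "yaw": yaw, "gripper": gripper}, ...]. A call has 1 to 10 rows; each row is the pose to reach, as a shift and turn from the pose commanded when the call began, along the tool's axes at that moment; what a row does not reach only later rows make up. A row lasts 1/8 s, in which the tool goes at most 62.5 mm and 10.7 degrees, less where a joint would pass 70% of its speed; a pose out of reach is approached as far as the arm can. A call with a gripper value outside its range is refused whole. The fingers move at their own pace and stop on an object; FORCE is the grip in N (left out, the last holds). Time passes only in rows, so rows that repeat a pose let the fingers close. It gives the time, the measured TCP pose, the force, the opening and the grip force at its end, in the units of the state.
- r.sense(): the state, without advancing time (a new reading comes with each control period).
- r.get_image(name): name is "side" or "top"; returns (picture, depth): 400x640x3 uint8, red, green, blue; 400x640 float32, m along the optical axis (not along the pixel's ray), 0 where there is no reading.
- r.camera_info(name): a dict with "fx", "fy", "cx", "cy" (pixels), "distortion" ([k1, k2, p1, p2, k3] as OpenCV has them; the pictures are not rectified), "world_from_camera" (4x4, takes a point from camera to world coordinates). Camera axes: x right, y up, looking along -z (the intrinsics and any distortion apply to the point x, -y, -z); pixel columns grow to the right and rows downward; lengths in m; the calibration is good to about 2 mm. A picture is of the moment at which its call begins. camera_info takes no time and is no camera call.
- r.hand_in(): hands the job in; it is judged then, once.
The state is a dict: "time_s": time; "qpos": joint angles; "qvel": joint speeds; "tau": joint torques, N m; "eef_pos": TCP position; "tcp_rot": TCP orientation; "contact_force": force on the tool from outside, world axes, zero at the start; "torque": the same for the moment, N m; "width": opening from 0.0 (shut) to 1.0 (fully open); "grip_force": force on a finger pad.
Only numpy, scipy, OpenCV 4.12 (cv2) and the standard library are available. Lean on these libraries where they do the work, as an engineer would, in place of code of your own. Each camera call takes 0.05 s, during which the arm holds its last target. There are 200 camera calls.

## Working session

There is one attempt and no reset: what is moved stays moved. The work goes in short steps, Python scripts to look and compute and a shell command to move; the robot and the scene stay as the last step left them, time stands still between calls to the robot, and variables do not carry over. Pictures are saved under pics/ and viewed, at most 14 in all, crops included, and the job is handed in when it is done.

```bash
mkdir -p pics
cat > h.py <<'E'
import numpy as np, cv2
from workcell import r
def grab(n):
    im,d=r.get_image(n); return im,d
def K(n):
    c=r.camera_info(n); return np.array([[c['fx'],0,c['cx']],[0,c['fy'],c['cy']],[0,0,1.]]),np.array(c['distortion']),np.array(c['world_from_camera'])
def ray(n,uv):
    k,D,T=K(n); p=cv2.undistortPoints(np.array(uv,float).reshape(-1,1,2),k,D).reshape(-1,2)
    d=np.c_[p[:,0],-p[:,1],-np.ones(len(p))]
    return T[:3,3],d@T[:3,:3].T
def onz(n,uv,z):
    o,d=ray(n,uv); return o+d*((z-o[2])/d[:,2])[:,None]
def bydepth(n,uv,dep):
    o,d=ray(n,uv); return o+d*np.asarray(dep)[:,None]
def save(im,name): cv2.imwrite('pics/'+name,im[:,:,::-1])
E
python3 - <<'E'
from h import *
for n in('top','side'):
    im,d=grab(n); save(im,n+'0.png'); np.savez(n+'0.npz',im=im,d=d); print(n,K(n)[2].round(3).tolist(),K(n)[0].round(1).tolist(),K(n)[1])
s=r.sense(); print(s['eef_pos'],s['tcp_rot'],s['time_s'])
E
```

```text
top [[-0.025, 0.979, -0.203, 0.251], [-1.0, -0.024, 0.007, -0.056], [0.002, 0.203, 0.979, 1.271], [0.0, 0.0, 0.0, 1.0]] [[496.4, 0.0, 317.4], [0.0, 496.4, 204.7], [0.0, 0.0, 1.0]] [-0.00949831  0.          0.          0.          0.        ]
side [[-0.861, 0.323, -0.393, 0.121], [-0.509, -0.542, 0.669, 0.602], [0.003, 0.776, 0.631, 0.683], [0.0, 0.0, 0.0, 1.0]] [[438.2, 0.0, 321.4], [0.0, 438.2, 196.9], [0.0, 0.0, 1.0]] [-0.08605895  0.          0.          0.          0.        ]
[ 0.16042682 -0.49944457  0.19519059] [-3.14014769e+00 -1.47934919e-05  3.10787574e-01] 0.1
```

View pics/top0.png

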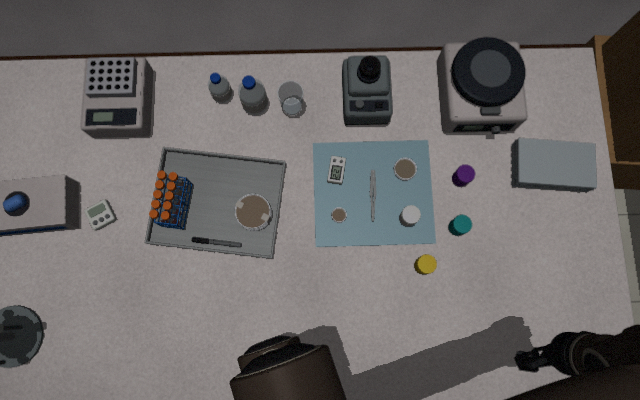

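View pics/side0.png

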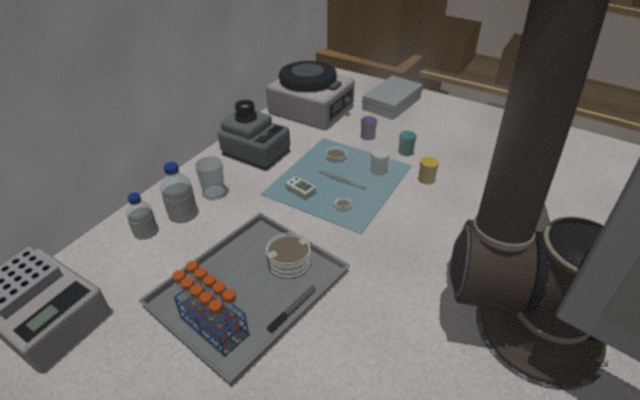

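Top view: tray with the rack at (171,200), stack at (253,212), marker (217,242). On the liner: logger (336,170), medium dish (405,169), small dish (339,214), white pot (410,215), tweezers (372,196). Next step is to segment and measure these.

Run:
```python
from h import *
z=np.load('top0.npz'); im=z['im']; d=z['d']
hsv=cv2.cvtColor(im,cv2.COLOR_RGB2HSV).astype(int)
def blob(m,x0,y0,x1,y1,k=0):
    M=np.zeros(m.shape,np.uint8); M[y0:y1,x0:x1]=m[y0:y1,x0:x1]
    n,l,s,c=cv2.connectedComponentsWithStats(M)
    i=1+np.argmax(s[1:,4]); cs,_=cv2.findContours((l==i).astype(np.uint8),0,cv2.CHAIN_APPROX_NONE)
    return l==i,c[i],cs[0],s[i,4]
for u,v in((380,155),(336,168),(405,169),(339,214),(410,215),(372,196),(253,212),(225,190)): print((u,v),hsv[v,u],d[v,u])
liner=(hsv[:,:,0]>92)&(hsv[:,:,0]<108)&(hsv[:,:,1]>55)
non=~liner
T={'logger':((322,150,352,190),.024),'med':((388,152,422,184),.017),'small':((326,203,352,226),.015),'pot':((396,200,424,230),.060),'tweez':((364,166,381,226),.006)}
for n,(b,h) in T.items():
    L,c,ct,a=blob(non,*b); rc=cv2.minAreaRect(ct); (x,y),rr=cv2.minEnclosingCircle(ct)
    P=onz('top',[c,rc[0]]+list(cv2.boxPoints(rc)),h)
    ang=np.degrees(np.arctan2(*(P[3]-P[2])[[1,0]])); print(n,a,c.round(1),'cen',P[0].round(4),'rect',P[1].round(4),'edges',np.linalg.norm(P[3]-P[2]).round(4),np.linalg.norm(P[4]-P[3]).round(4),'ang e1',ang.round(1),'medz',np.median(bydepth('top',np.argwhere(L)[:,::-1],d[L])[:,2]).round(4))
tan=(hsv[:,:,0]>5)&(hsv[:,:,0]<22)&(hsv[:,:,1]>50)
for n,b,h in(('stack',(230,185,278,236),.048),('med',(388,152,422,184),.017),('small',(326,203,352,226),.015)):
    L,c,ct,a=blob(tan,*b); print(n,'tan',a,onz('top',[c],h).round(4))
# rack caps
cap=(hsv[:,:,0]<18)&(hsv[:,:,1]>170)&(hsv[:,:,2]>120); L=np.zeros_like(cap);L[160:230,145:195]=cap[160:230,145:195]
pts=np.argwhere(L)[:,::-1]; P=bydepth('top',pts,d[L]); print('cap z',np.percentile(P[:,2],[5,50,95]))
rc=cv2.minAreaRect(onz('top',pts,.123)[:,:2].astype(np.float32)); print('caps',len(pts),rc)
# tops by height map: stack and rack
v,u=np.mgrid[140:265,140:295]; uv=np.c_[u.ravel(),v.ravel()]; P=bydepth('top',uv,d[v,u].ravel())
s=(P[:,2]>.040)&(P[:,2]<.058)&(uv[:,0]>228); (x,y),R=cv2.minEnclosingCircle(P[s,:2].astype(np.float32)); print('stack top',s.sum(),P[s].mean(0),x,y,R)
big=cv2.resize(im[135:270,135:445],None,fx=2.58,fy=2.58,interpolation=cv2.INTER_CUBIC); save(big,'top0c.png')
for q in [[(162,149),(286,161),(273,258),(147,243)]]:
    P=onz('top',q,.021); print('tray',P.round(4).tolist(),P.mean(0))
```

```text
(380, 155) [ 99  57 129] 1.3240082
(336, 168) [ 54  24 106] 1.2947463
(405, 169) [18 64 88] 1.2992231
(339, 214) [16 69 89] 1.2814653
(410, 215) [  0   0 154] 1.2291687
(372, 196) [102  31  81] 1.2976726
(253, 212) [14 62 91] 1.2442187
(225, 190) [120   5 109] 1.3031203
logger 994 [336.1 170.9] cen [ 0.5985 -0.1155  0.024 ] rect [ 0.6021 -0.1166  0.024 ] edges 0.0762 0.1053 ang e1 -91.4 medz 0.0057
med 771 [403.6 168.8] cen [ 0.6017 -0.2928  0.017 ] rect [ 0.6052 -0.2955  0.017 ] edges 0.0872 0.0845 ang e1 -91.4 medz 0.0134
small 590 [338.4 214. ] cen [ 0.4858 -0.1181  0.015 ] rect [ 0.4858 -0.1183  0.015 ] edges 0.0647 0.0576 ang e1 -91.4 medz 0.0046
pot 719 [409.3 215. ] cen [ 0.4706 -0.2917  0.06  ] rect [ 0.4718 -0.2923  0.06  ] edges 0.0675 0.0733 ang e1 -91.4 medz 0.0074
tweez 911 [372.  196.2] cen [ 0.5327 -0.2079  0.006 ] rect [ 0.5345 -0.208   0.006 ] edges 0.0424 0.1582 ang e1 -91.4 medz 0.0033
stack tan 709 [[0.4923 0.1    0.048 ]]
med tan 255 [[ 0.602  -0.2959  0.017 ]]
small tan 110 [[ 0.4835 -0.118   0.015 ]]
cap z [0.12220165 0.125517   0.1289746 ]
caps 482 ((0.5230945348739624, 0.30301010608673096), (0.04617889225482941, 0.1135568618774414), 80.8436279296875)
stack top 1002 [0.4935207  0.09951097 0.04852188] 0.49436068534851074 0.0994308739900589 0.045781150460243225
tray [[0.6703, 0.341, 0.021], [0.6293, 0.0147, 0.021], [0.3762, 0.0505, 0.021], [0.4219, 0.3694, 0.021]] [0.52442556 0.19389819 0.021     ]
```

View pics/top0c.png

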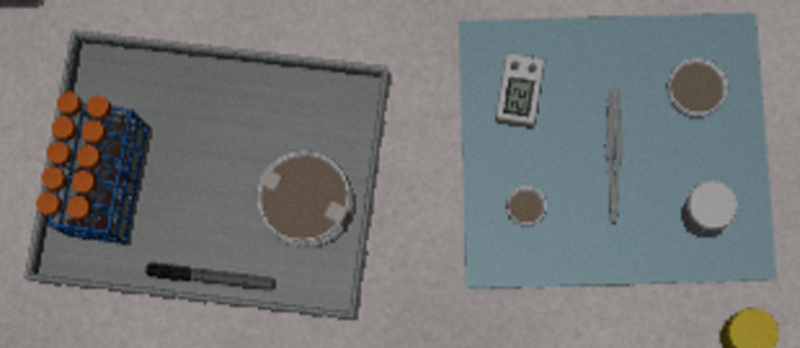

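Crop: the logger's long axis runs roughly along world x with corners (508,53), (545,57), (533,130), (496,122). The medium dish is at (697,88), the small dish at (526,206) and the pot cap at (712,205). Next I'll refine these and compute the targets.

```bash
cat >> h.py <<'E'
def go(p,yawdeg):
    s=r.sense(); e=np.array(s['eef_pos']); y=s['tcp_rot'][2]; R=cv2.Rodrigues(np.array([0,0,1.])*y)[0]@np.diag([1,-1,-1.])
    dy=-(yawdeg-np.degrees(y)); dy=(dy+90)%180-90
    print('delta',(R.T@(np.array(p)-e)).round(4),'yaw',dy.round(1),'| now',e.round(4),np.degrees(y).round(1),'w',round(s['width'],3),'t',s['time_s'])
E
python3 - <<'E'
from h import *
z=np.load('top0.npz'); im=z['im']; d=z['d']; hsv=cv2.cvtColor(im,cv2.COLOR_RGB2HSV).astype(int)
c=lambda *p:[(x/2.58+135,y/2.58+135) for x,y in p]
P=onz('top',c((508,53),(545,57),(533,130),(496,122)),.024); print('log',P.mean(0).round(4),np.degrees(np.arctan2(*(P[0]+P[1]-P[2]-P[3])[[1,0]])),np.linalg.norm(P[0]-P[3]),np.linalg.norm(P[0]-P[1]))
def circ(m,b,h,n):
    M=np.zeros(m.shape,np.uint8);x0,y0,x1,y1=b;M[y0:y1,x0:x1]=m[y0:y1,x0:x1]
    k,l,s,_=cv2.connectedComponentsWithStats(M); i=1+np.argmax(s[1:,4]); ct=cv2.findContours((l==i).astype(np.uint8),0,cv2.CHAIN_APPROX_NONE)[0][0].reshape(-1,2)
    W=onz('top',ct,h)[:,:2].astype(np.float32); e=cv2.fitEllipse(W); rc=cv2.minAreaRect(W); print(n,len(ct),np.round(e[0],4),np.round(e[1],4),'rect',np.round(rc[0],4),np.round(rc[1],4),round(rc[2],1))
br=(hsv[:,:,2]>115)&(hsv[:,:,1]<48)
lm=br|((hsv[:,:,1]<48)&(hsv[:,:,2]>90))
circ(lm,(322,150,352,190),.024,'logger')
circ(hsv[:,:,2]>125,(396,200,424,230),.060,'pot')
dm=(hsv[:,:,1]<45)&(hsv[:,:,2]>95)|((hsv[:,:,0]<30)&(hsv[:,:,1]>40))
circ(dm,(388,152,422,184),.015,'med'); circ(dm,(326,203,352,226),.013,'small'); circ(dm,(230,185,278,236),.046,'stack')
v,u=np.mgrid[160:235,145:200]; uv=np.c_[u.ravel(),v.ravel()]; P=bydepth('top',uv,d[v,u].ravel()); s=(P[:,2]>.119)&(P[:,2]<.135)
print('captops',s.sum(),P[s].mean(0),cv2.minAreaRect(P[s,:2].astype(np.float32)))
# side-view caps
z=np.load('side0.npz'); im=z['im']; hs=cv2.cvtColor(im,cv2.COLOR_RGB2HSV).astype(int); cap=(hs[:,:,0]<18)&(hs[:,:,1]>150)&(hs[:,:,2]>100); cap[:,300:]=0; cap[:250]=0;cap[320:]=0
Q=np.argwhere(cap); P=bydepth('side',Q[:,::-1],z['d'][cap]); s=P[:,2]>.118; print('side caps',s.sum(),P[s].mean(0),cv2.minAreaRect(P[s,:2].astype(np.float32)))
go([.601,-.117,.10],-8)
E
```

```text
log [ 0.6008 -0.1173  0.024 ] -11.147589434705516 0.07333277355417062 0.03776853119812365
logger 78 [ 0.6045 -0.1154] [0.0449 0.083 ] rect [ 0.6046 -0.115 ] [0.0428 0.0716] 79.7
pot 112 [ 0.4721 -0.2924] [0.0788 0.0875] rect [ 0.472  -0.2926] [0.0675 0.0755] 86.7
med 65 [ 0.6042 -0.297 ] [0.0597 0.0606] rect [ 0.6045 -0.2959] [0.0609 0.0599] 88.6
small 45 [ 0.4852 -0.1186] [0.0389 0.0408] rect [ 0.4849 -0.1184] [0.0388 0.0393] 88.6
stack 214 [0.4974 0.0982] [0.1339 0.1542] rect [0.4962 0.0976] [0.1207 0.1282] 88.6
captops 656 [0.52207416 0.30117134 0.12519629] ((0.5230580568313599, 0.30116134881973267), (0.04973287135362625, 0.11613044887781143), 81.66258239746094)
side caps 970 [0.51548155 0.30748673 0.12803194] ((0.3349863588809967, 0.42072027921676636), (0.08085646480321884, 0.5552355051040649), 57.93587875366211)
delta [ 0.5364 -0.2294  0.0952] yaw 25.8 | now [ 0.1604 -0.4994  0.1952] 17.8 w 0.999 t 0.1
```

```bash
python3 -m creep '[{"delta_pos":[0.538,-0.229,0],"yaw":28,"gripper":0.07},{"delta_pos":[0.538,-0.229,0],"yaw":28,"gripper":0.07},{"delta_pos":[0.538,-0.229,0],"yaw":28,"gripper":0.07},{"delta_pos":[0.538,-0.229,0],"yaw":28,"gripper":0.07},{"delta_pos":[0.538,-0.229,0],"yaw":28,"gripper":0.07},{"delta_pos":[0.538,-0.229,0],"yaw":28,"gripper":0.07},{"delta_pos":[0.538,-0.229,0],"yaw":28,"gripper":0.07},{"delta_pos":[0.538,-0.229,0],"yaw":28,"gripper":0.07},{"delta_pos":[0.538,-0.229,0],"yaw":28,"gripper":0.07},{"delta_pos":[0.538,-0.229,0],"yaw":28,"gripper":0.07}]' 40
python3 - <<'E'
from h import *
go([.603,-.116,.006],-10.5)
im,d=grab('side'); save(cv2.resize(im[110:250,230:450],None,fx=3,fy=3),'s1.png')
E
```

```text
time_s: 1.35
eef_pos: [0.6043, -0.1148, 0.1948]
tcp_rot: [-3.141, 0.001, -0.176]
contact_force: [0.4, -0.0, 0.8]
width: 0.817
grip_force: 0.0
delta [-0.0011  0.0014  0.1888] yaw 0.4 | now [ 0.6043 -0.1148  0.1948] -10.1 w 0.817 t 1.35
```

View pics/s1.png

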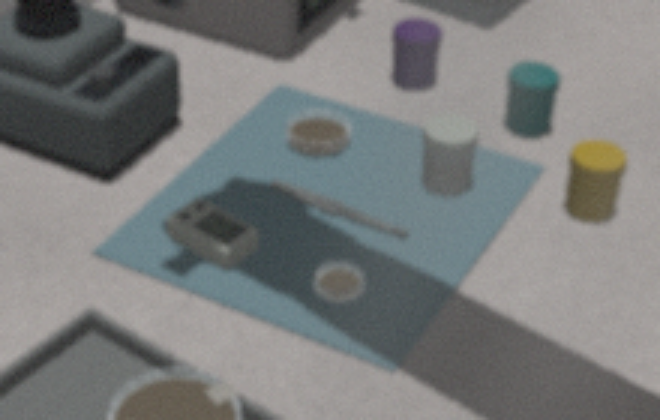

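Side crop: the logger (210,230) lies under the gripper's shadow, clear of the tweezers and small dish. The medium dish is at (320,133) and the pot at (449,155). Descend and grip.

```bash
python3 -m creep '[{"delta_pos":[-0.001,0.001,0.06],"yaw":0,"gripper":0.07},{"delta_pos":[-0.001,0.001,0.12],"yaw":0,"gripper":0.07},{"delta_pos":[-0.001,0.001,0.16],"yaw":0,"gripper":0.07},{"delta_pos":[-0.001,0.001,0.18],"yaw":0,"gripper":0.07},{"delta_pos":[-0.001,0.001,0.189],"yaw":0,"gripper":0.07},{"delta_pos":[-0.001,0.001,0.189],"yaw":0,"gripper":0.02},{"delta_pos":[-0.001,0.001,0.189],"yaw":0,"gripper":0.02},{"delta_pos":[-0.001,0.001,0.189],"yaw":0,"gripper":0.02},{"delta_pos":[-0.001,0.001,0.189],"yaw":0,"gripper":0.02},{"delta_pos":[-0.001,0.001,0.189],"yaw":0,"gripper":0.02}]' 40
python3 - <<'E'
from h import *
go([.5085,.2003,.12],98.2)
E
```

```text
time_s: 2.65
eef_pos: [0.6018, -0.1181, 0.0072]
tcp_rot: [3.142, -0.001, -0.178]
contact_force: [-0.7, -0.3, -0.6]
width: 0.235
grip_force: 0.0
delta [-0.1481 -0.2969 -0.1128] yaw 71.6 | now [ 0.6018 -0.1181  0.0072] -10.2 w 0.235 t 2.65
```

Missed: the fingers closed past 40 mm. Taking a look.

Run:
```python
from h import *
im,d=grab('side'); im2,d2=grab('top'); a=cv2.resize(im[110:250,230:430],None,fx=2,fy=2); b=cv2.resize(im2[110:250,270:470],None,fx=2,fy=2); save(np.hstack([a,b]),'s2.png')
```

```text
(no output)
```

View pics/s2.png

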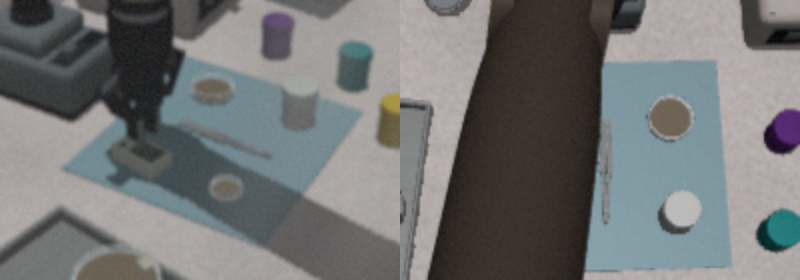

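Side half: the logger (140,157) hasn't moved. The fingertips close just behind it, at about (145,130). I'll check by ray and depth.

Run:
```python
from h import *
print('logger side',onz('side',[(230+x/3,110+y/3) for x,y in((168,218),(188,198),(255,230),(225,262),(211,222))],.024).round(4).tolist())
print('dishes,pot side',onz('side',[(230+320/3,110+130/3),(230+340/3,110+278/3)],.016).round(4).tolist(),onz('side',[(230+450/3,110+130/3)],.06).round(4))
k,D,T=K('side')
def pr(p):
    q=np.linalg.inv(T)@np.r_[p,1]; uv=cv2.projectPoints(np.array([[q[0],-q[1],-q[2]]]),np.zeros(3),np.zeros(3),k,D)[0].ravel(); return uv.round(1)
print('tcp px',pr(r.sense()['eef_pos']),'in crop',(pr(r.sense()['eef_pos'])-[230,110])*2)
im,d=grab('side')
uv=[(302,h) for h in range(160,200,3)]; print([(b,*bydepth('side',[(a,b)],[d[b,a]])[0].round(3)) for a,b in uv])
v,u=np.mgrid[150:210,270:330]; P=bydepth('side',np.c_[u.ravel(),v.ravel()],d[v,u].ravel()); s=(P[:,2]>.018)&(P[:,2]<.03)&(P[:,0]>.5)&(P[:,1]<-.05); print(s.sum(),P[s].mean(0),cv2.minAreaRect(P[s,:2].astype(np.float32)))
print(r.sense()['contact_force'],r.sense()['qpos'])
```

```text
logger side [[0.6363, -0.0999, 0.024], [0.6375, -0.1317, 0.024], [0.566, -0.123, 0.024], [0.5649, -0.0753, 0.024], [0.6028, -0.1136, 0.024]]
dishes,pot side [[0.5979, -0.2905, 0.016], [0.4814, -0.1132, 0.016]] [[ 0.4706 -0.2891  0.06  ]]
tcp px [301.9 188.6] in crop [143.8 157.2]
[(160, np.float64(0.588), np.float64(-0.102), np.float64(0.107)), (163, np.float64(0.605), np.float64(-0.128), np.float64(0.078)), (166, np.float64(0.607), np.float64(-0.131), np.float64(0.066)), (169, np.float64(0.608), np.float64(-0.131), np.float64(0.057)), (172, np.float64(0.609), np.float64(-0.132), np.float64(0.047)), (175, np.float64(0.637), np.float64(-0.174), np.float64(0.0)), (178, np.float64(0.629), np.float64(-0.161), np.float64(0.002)), (181, np.float64(0.605), np.float64(-0.125), np.float64(0.025)), (184, np.float64(0.601), np.float64(-0.118), np.float64(0.022)), (187, np.float64(0.594), np.float64(-0.107), np.float64(0.023)), (190, np.float64(0.587), np.float64(-0.096), np.float64(0.023)), (193, np.float64(0.584), np.float64(-0.092), np.float64(0.018)), (196, np.float64(0.584), np.float64(-0.091), np.float64(0.01)), (199, np.float64(0.582), np.float64(-0.087), np.float64(0.004))]
326 [ 0.6136914  -0.120252    0.02338557] ((0.6568377017974854, -0.17284514009952545), (0.1469053328037262, 0.2043943852186203), 16.167011260986328)
[0.05703727 0.47383793 0.13188155] [-1.93823336e-01  3.50345200e-01 -1.73090427e-01  1.04733839e+00
 -5.26167670e-06  3.12566691e+00]
```

Run:
```python
from h import *
im,d=grab('side'); save(cv2.resize(im[120:210,260:350],None,fx=6,fy=6,interpolation=cv2.INTER_CUBIC),'s3.png')
v,u=np.mgrid[130:200,275:335]; P=bydepth('side',np.c_[u.ravel(),v.ravel()],d[v,u].ravel()).reshape(70,60,3)
for row in range(160-130,190-130,3): print(130+row,[f"{x:.3f}" for x in P[row,10:40:3,2]])
```

```text
160 ['0.129', '0.126', '0.120', '0.096', '0.108', '0.112', '0.085', '0.089', '0.088', '0.004']
163 ['0.113', '0.118', '0.113', '0.095', '0.099', '0.097', '0.078', '0.080', '0.077', '0.001']
166 ['0.091', '0.096', '0.107', '0.099', '0.092', '0.090', '0.068', '0.075', '0.070', '-0.000']
169 ['-0.000', '0.001', '0.091', '0.094', '0.081', '0.079', '0.060', '0.064', '0.062', '0.003']
172 ['0.003', '0.002', '-0.000', '0.070', '0.075', '0.071', '0.050', '0.057', '0.054', '0.002']
175 ['0.002', '0.003', '0.001', '0.061', '0.066', '0.062', '0.003', '0.046', '0.003', '0.003']
178 ['0.001', '0.002', '0.022', '0.048', '0.056', '0.054', '0.002', '0.002', '0.002', '0.001']
181 ['0.001', '0.022', '0.025', '0.021', '0.024', '0.023', '0.022', '0.025', '0.001', '-0.001']
184 ['0.002', '0.023', '0.025', '0.022', '0.026', '0.025', '0.025', '0.683', '0.024', '0.024']
187 ['0.000', '0.013', '0.017', '0.024', '0.025', '0.022', '0.024', '0.024', '0.026', '0.023']
```

View pics/s3.png

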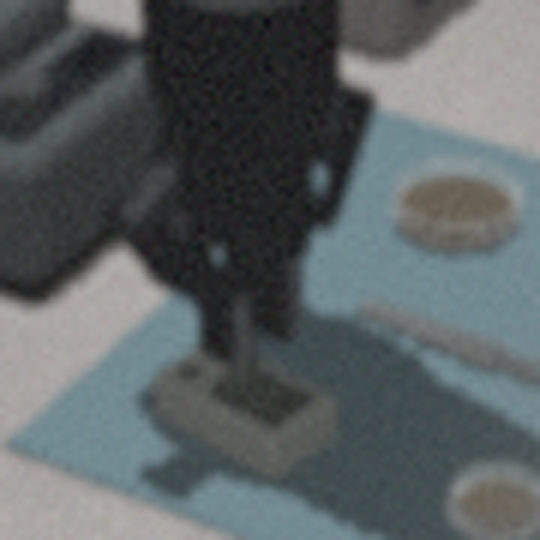

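Zoom: the fingertips at (213,355) and (280,330) hover above the logger, with the tips at about z 0.047 while the reported TCP is at 0.007. Checking the tip positions against the reported TCP.

Run:
```python
from h import *
im,d=grab('side')
v,u=np.mgrid[130:195,285:325]; P=bydepth('side',np.c_[u.ravel(),v.ravel()],d[v,u].ravel())
for lo,hi in((.035,.05),(.05,.06),(.06,.07)):
    s=(P[:,2]>lo)&(P[:,2]<hi)&(d[v,u].ravel()>0); Q=P[s]; a=Q[:,1]>np.median(Q[:,1]) if len(Q) else None
    print(lo,s.sum()); 
    if len(Q): print(np.round([Q[Q[:,1]>-.118].mean(0),Q[Q[:,1]<=-.118].mean(0)],4).tolist(),Q.min(0).round(3),Q.max(0).round(3))
s=r.sense(); print({k:np.round(x,4).tolist() for k,x in s.items()})
```

```text
0.035 33
[[0.6006, -0.1027, 0.0454], [0.6378, -0.1609, 0.0449]] [ 0.588 -0.237  0.038] [ 0.73  -0.098  0.05 ]
0.05 62
[[0.6016, -0.0989, 0.0549], [0.6125, -0.1414, 0.0552]] [ 0.587 -0.234  0.05 ] [ 0.729 -0.094  0.06 ]
0.06 58
[[0.6011, -0.0985, 0.0652], [0.5965, -0.1293, 0.0653]] [ 0.588 -0.134  0.06 ] [ 0.613 -0.094  0.07 ]
{'time_s': 2.9, 'qpos': [-0.1938, 0.3504, -0.1731, 1.0473, 0.0, 3.1256], 'qvel': [0.0005, 0.0009, -0.0004, -0.0022, -0.0013, 0.0006], 'tau': [0.0016, -55.8195, 33.2035, 0.0022, 0.0002, -0.0], 'eef_pos': [0.6016, -0.1181, 0.0069], 'tcp_rot': [-3.1416, 0.0, -0.1779], 'contact_force': [0.4782, 0.0684, 0.589], 'torque': [0.0128, 0.0493, 0.0532], 'grip_force': 0.0, 'width': 0.2332}
```

The XY agrees, but the real tips sit about 38 mm above the reported TCP (the fingers closed freely over the logger). So I'll open and feel downward in small steps, watching the force.

```bash
python3 -m creep '[{"delta_pos":[0,0,0],"yaw":0,"gripper":0.07},{"delta_pos":[0,0,0],"yaw":0,"gripper":0.07},{"delta_pos":[0,0,0],"yaw":0,"gripper":0.07},{"delta_pos":[0,0,0],"yaw":0,"gripper":0.07},{"delta_pos":[0,0,0.004],"yaw":0,"gripper":0.07},{"delta_pos":[0,0,0.006],"yaw":0,"gripper":0.07},{"delta_pos":[0,0,0.006],"yaw":0,"gripper":0.07}]'; python3 -m creep '[{"delta_pos":[0,0,0.004],"yaw":0,"gripper":0.07},{"delta_pos":[0,0,0.008],"yaw":0,"gripper":0.07},{"delta_pos":[0,0,0.008],"yaw":0,"gripper":0.07}]'
python3 - <<'E'
from h import *
im,d=grab('side'); save(cv2.resize(im[120:210,260:350],None,fx=6,fy=6,interpolation=cv2.INTER_CUBIC),'s4.png')
E
```

```text
time_s: 3.78
eef_pos: [0.6013, -0.118, 0.0005]
tcp_rot: [-3.142, 0.001, -0.178]
contact_force: [-0.2, -0.2, 1.2]
width: 0.82
grip_force: 0.0
time_s: 4.15
eef_pos: [0.6012, -0.118, -0.0077]
tcp_rot: [-3.142, 0.001, -0.178]
contact_force: [0.2, 0.5, -0.0]
width: 0.819
grip_force: 0.0
```

View pics/s4.png

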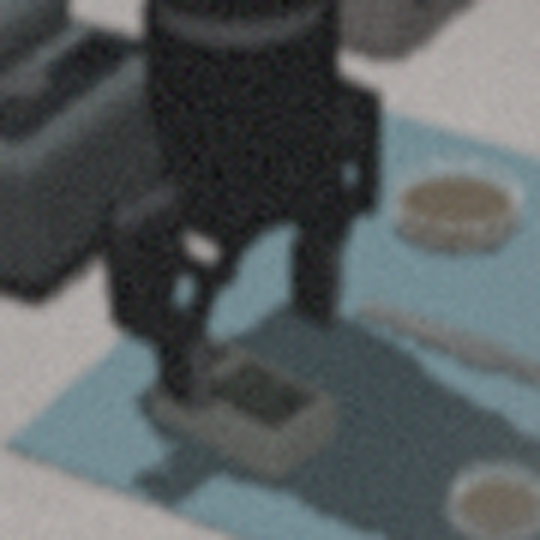

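The reported z of -0.008 comes with no contact, so the offset is confirmed. The left tip at (183,400) is beside the logger and still high. Going down further.

```bash
python3 -m creep '[{"delta_pos":[0,0,0.006],"yaw":0,"gripper":0.07},{"delta_pos":[0,0,0.012],"yaw":0,"gripper":0.07},{"delta_pos":[0,0,0.018],"yaw":0,"gripper":0.07},{"delta_pos":[0,0,0.018],"yaw":0,"gripper":0.07}]'; python3 -m creep '[{"delta_pos":[0,0,0.004],"yaw":0,"gripper":0.07},{"delta_pos":[0,0,0.008],"yaw":0,"gripper":0.07},{"delta_pos":[0,0,0.008],"yaw":0,"gripper":0.07}]';  python3 - <<'E'
from h import *
im,d=grab('side'); save(cv2.resize(im[120:210,260:350],None,fx=6,fy=6,interpolation=cv2.INTER_CUBIC),'s5.png')
v,u=np.mgrid[150:200,280:300]; P=bydepth('side',np.c_[u.ravel(),v.ravel()],d[v,u].ravel()).reshape(50,20,3)
hs=im[150:200,280:300].max(2)
for c in range(0,20,2): print(280+c,[(150+k,P[k,c].round(3).tolist()) for k in range(50) if hs[k,c]<60 and abs(P[k,c,0]-.6)<.02 and abs(P[k,c,1]+.075)<.03][-1:])
E
```

```text
time_s: 4.7
eef_pos: [0.601, -0.118, -0.0259]
tcp_rot: [-3.142, 0.001, -0.178]
contact_force: [-0.3, 0.5, 0.6]
width: 0.819
grip_force: 0.0
time_s: 5.08
eef_pos: [0.6013, -0.118, -0.0335]
tcp_rot: [3.142, 0.001, -0.178]
contact_force: [-0.8, 0.3, 0.6]
width: 0.82
grip_force: 0.0
280 [(178, [0.62, -0.055, 0.073])]
282 [(183, [0.614, -0.054, 0.062])]
284 [(185, [0.608, -0.052, 0.06])]
286 [(187, [0.616, -0.072, 0.037])]
288 [(193, [0.611, -0.071, 0.022])]
290 [(195, [0.607, -0.073, 0.016])]
292 [(194, [0.603, -0.076, 0.018])]
294 [(185, [0.599, -0.08, 0.045])]
296 [(185, [0.609, -0.104, 0.025])]
298 [(186, [0.602, -0.102, 0.026])]
```

View pics/s5.png

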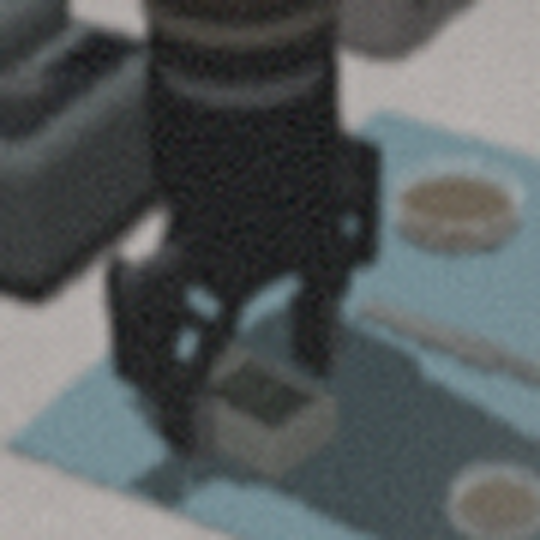

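The tips straddle the logger at (185,445) and (315,365), z about 0.014, and will swing down a few mm as they close. Close now.

```bash
python3 -m creep '[{"delta_pos":[0,0,0.001],"yaw":0,"gripper":0.025},{"delta_pos":[0,0,0.001],"yaw":0,"gripper":0.025},{"delta_pos":[0,0,0.001],"yaw":0,"gripper":0.025},{"delta_pos":[0,0,0.001],"yaw":0,"gripper":0.025},{"delta_pos":[0,0,0.001],"yaw":0,"gripper":0.025},{"delta_pos":[0,0,-0.02],"yaw":0,"gripper":0.025},{"delta_pos":[0,0,-0.08],"yaw":0,"gripper":0.025},{"delta_pos":[0,0,-0.12],"yaw":0,"gripper":0.025},{"delta_pos":[0,0,-0.12],"yaw":0,"gripper":0.025}]' 40;  python3 - <<'E'
from h import *
im,d=grab('side'); save(cv2.resize(im[60:210,230:430],None,fx=3,fy=3,interpolation=cv2.INTER_CUBIC),'s6.png')
go([.5085,.2003,.12],98.2)
E
```

```text
time_s: 6.25
eef_pos: [0.6038, -0.1186, 0.0906]
tcp_rot: [3.141, -0.006, -0.178]
contact_force: [-0.3, 0.4, -1.5]
width: 0.463
grip_force: 41.9
delta [-0.1488 -0.2969 -0.0319] yaw 71.6 | now [ 0.6025 -0.1183  0.0881] -10.2 w 0.458 t 6.3
```

View pics/s6.png

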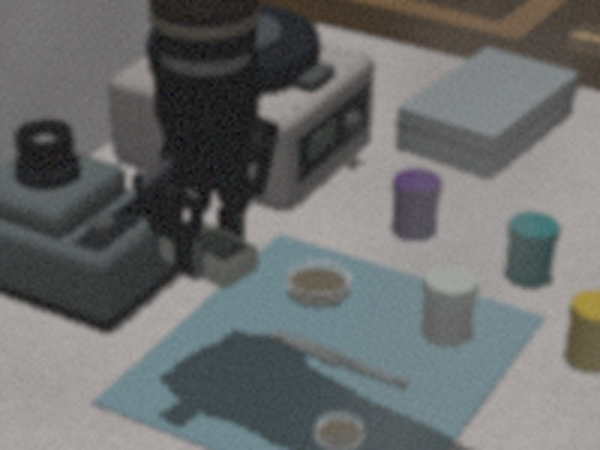

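The logger is held at (220,250). Carry it to above the midpoint, turning -108°.

```bash
python3 -m creep '[{"delta_pos":[-0.02,-0.03,-0.03],"yaw":-10,"gripper":0.025},{"delta_pos":[-0.05,-0.08,-0.03],"yaw":-20,"gripper":0.025},{"delta_pos":[-0.07,-0.13,-0.03],"yaw":-30,"gripper":0.025},{"delta_pos":[-0.09,-0.18,-0.03],"yaw":-40,"gripper":0.025},{"delta_pos":[-0.11,-0.22,-0.03],"yaw":-50,"gripper":0.025},{"delta_pos":[-0.13,-0.26,-0.03],"yaw":-60,"gripper":0.025},{"delta_pos":[-0.14,-0.28,-0.03],"yaw":-70,"gripper":0.025},{"delta_pos":[-0.148,-0.295,-0.03],"yaw":-80,"gripper":0.025},{"delta_pos":[-0.148,-0.295,-0.03],"yaw":-90,"gripper":0.025},{"delta_pos":[-0.148,-0.295,-0.03],"yaw":-100,"gripper":0.025}]'; python3 -m creep '[{"delta_pos":[0,0,0],"yaw":-8,"gripper":0.025},{"delta_pos":[0,0,0],"yaw":-8,"gripper":0.025},{"delta_pos":[0,0,0],"yaw":-8,"gripper":0.025}]';  python3 - <<'E'
from h import *
go([.5087,.1988,.12],98.2)
im,d=grab('side'); save(cv2.resize(im[130:390,120:380],None,fx=2.2,fy=2.2,interpolation=cv2.INTER_CUBIC),'s7.png')
E
```

```text
time_s: 7.55
eef_pos: [0.5068, 0.1984, 0.1145]
tcp_rot: [-3.138, 0.001, 1.574]
contact_force: [0.3, -0.5, -0.6]
width: 0.458
grip_force: 41.8
time_s: 7.92
eef_pos: [0.5075, 0.1982, 0.1158]
tcp_rot: [-3.14, 0.0, 1.705]
contact_force: [-0.4, 0.2, -0.8]
width: 0.458
grip_force: 41.8
delta [ 0.0004  0.0012 -0.0042] yaw -0.5 | now [0.5075 0.1982 0.1158] 97.7 w 0.458 t 7.925
```

View pics/s7.png

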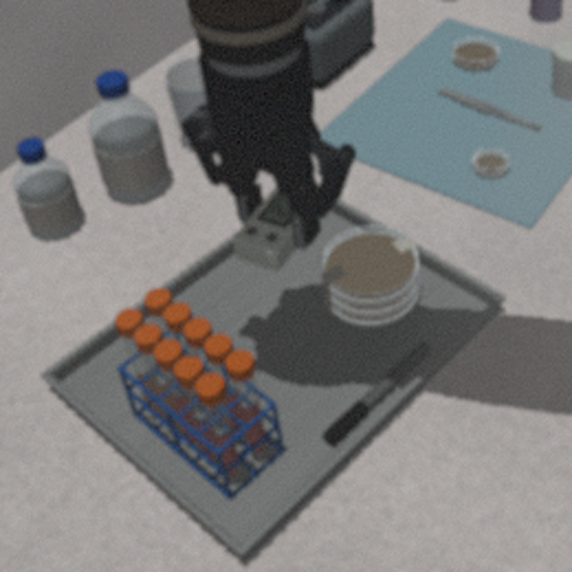

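The logger is over the gap, long side toward rack and stack. Lower to just above the floor and release.

```bash
python3 -m creep '[{"delta_pos":[0.0005,0.001,0.05],"yaw":-0.5,"gripper":0.025},{"delta_pos":[0.0005,0.001,0.09],"yaw":-0.5,"gripper":0.025},{"delta_pos":[0.0005,0.001,0.12],"yaw":-0.5,"gripper":0.025},{"delta_pos":[0.0005,0.001,0.138],"yaw":-0.5,"gripper":0.025},{"delta_pos":[0.0005,0.001,0.145],"yaw":-0.5,"gripper":0.025},{"delta_pos":[0.0005,0.001,0.148],"yaw":-0.5,"gripper":0.025},{"delta_pos":[0.0005,0.001,0.148],"yaw":-0.5,"gripper":0.025}]'
python3 - <<'E'
from h import *
go([.5087,.1988,-.033],98.2)
E
```

```text
time_s: 8.85
eef_pos: [0.5095, 0.1993, -0.0305]
tcp_rot: [3.141, -0.0, 1.715]
contact_force: [-0.3, -0.3, -0.7]
width: 0.458
grip_force: 41.9
delta [-0.0003 -0.0009  0.0025] yaw 0.1 | now [ 0.5095  0.1993 -0.0305] 98.3 w 0.458 t 8.85
```

```bash
python3 -m creep '[{"delta_pos":[0,-0.001,0.002],"yaw":0,"gripper":0.025},{"delta_pos":[0,-0.001,0.003],"yaw":0,"gripper":0.025},{"delta_pos":[0,-0.001,0.003],"yaw":0,"gripper":0.06},{"delta_pos":[0,-0.001,0.003],"yaw":0,"gripper":0.06},{"delta_pos":[0,-0.001,0.003],"yaw":0,"gripper":0.06},{"delta_pos":[0,-0.001,0.003],"yaw":0,"gripper":0.06},{"delta_pos":[0,-0.001,-0.03],"yaw":0,"gripper":0.07},{"delta_pos":[0,-0.001,-0.09],"yaw":0,"gripper":0.07},{"delta_pos":[0,-0.001,-0.15],"yaw":0,"gripper":0.07},{"delta_pos":[0,-0.001,-0.19],"yaw":0,"gripper":0.07}]'
python3 - <<'E'
from h import *
z=np.load('top0.npz'); im=z['im']
# pot cap from top: bright low-sat blob
hs=cv2.cvtColor(im,cv2.COLOR_RGB2HSV).astype(int); m=((hs[:,:,2]>125)&(hs[:,:,1]<35)).astype(np.uint8); M=np.zeros_like(m); M[200:230,396:426]=m[200:230,396:426]
n,l,s,c=cv2.connectedComponentsWithStats(M); i=1+np.argmax(s[1:,4]); print('pot',s[i],onz('top',[c[i]],.060).round(4))
go([.4715,-.292,.16],0)
E
```

```text
time_s: 10.1
eef_pos: [0.5087, 0.1992, 0.1621]
tcp_rot: [3.139, -0.001, 1.716]
contact_force: [0.2, 0.9, -0.3]
width: 0.822
grip_force: 0.0
pot [403 205  18  18 267] [[ 0.4741 -0.2967  0.06  ]]
delta [-0.4807 -0.1078  0.0021] yaw -81.7 | now [0.5087 0.1992 0.1621] 98.3 w 0.822 t 10.1
```

```bash
python3 -m creep '[{"delta_pos":[-0.06,-0.0132,0],"yaw":-10,"gripper":0.07},{"delta_pos":[-0.12,-0.0265,0],"yaw":-20,"gripper":0.07},{"delta_pos":[-0.18,-0.04,0],"yaw":-30,"gripper":0.07},{"delta_pos":[-0.24,-0.053,0],"yaw":-40,"gripper":0.07},{"delta_pos":[-0.3,-0.066,0],"yaw":-50,"gripper":0.07},{"delta_pos":[-0.36,-0.079,0],"yaw":-60,"gripper":0.07},{"delta_pos":[-0.42,-0.093,0],"yaw":-70,"gripper":0.07},{"delta_pos":[-0.483,-0.1065,0],"yaw":-73.5,"gripper":0.07},{"delta_pos":[-0.483,-0.1065,0],"yaw":-73.5,"gripper":0.07},{"delta_pos":[-0.483,-0.1065,0],"yaw":-73.5,"gripper":0.07}]'
python3 - <<'E'
from h import *
go([.473,-.294,-.03],171.8)
im,d=grab('top'); im2,d2=grab('side'); np.savez('t1.npz',im=im,d=d,im2=im2,d2=d2)
save(np.hstack([cv2.resize(im[140:260,140:300],(533,400)),cv2.resize(im2[130:250,330:410],(267,400))]),'t1.png')
E
```

```text
time_s: 11.35
eef_pos: [0.4719, -0.2967, 0.1583]
tcp_rot: [3.142, -0.001, 2.995]
contact_force: [0.0, -1.0, 0.4]
width: 0.82
grip_force: 0.0
delta [-0.0007  0.0028  0.1883] yaw -0.2 | now [ 0.4719 -0.2967  0.1583] 171.6 w 0.82 t 11.35
```

View pics/t1.png

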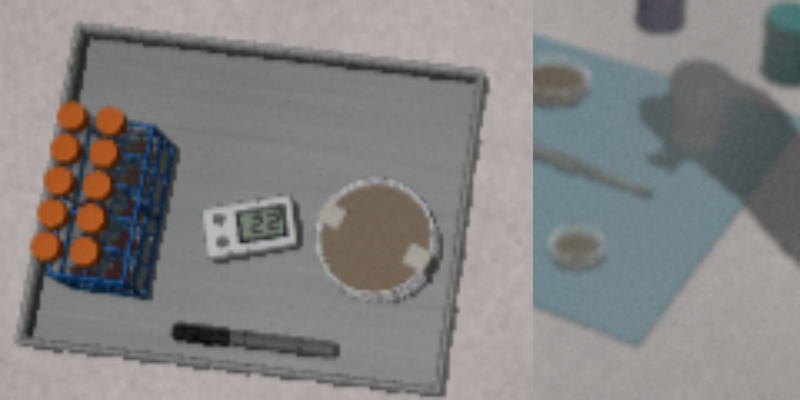

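The logger sits between rack and stack at (252,228), but it is turned about 16° the wrong way (the correct yaw is 81.8°, a sign slip of mine). I'll go back and fix it before the pot, measuring it first.

Run:
```python
from h import *
z=np.load('t1.npz'); im=z['im']
hs=cv2.cvtColor(im,cv2.COLOR_RGB2HSV).astype(int); u0=lambda x:int(140+x*.3)
m=((hs[:,:,2]>118)).astype(np.uint8); M=np.zeros_like(m); M[193:224,197:232]=m[193:224,197:232]
n,l,s,c=cv2.connectedComponentsWithStats(M); i=1+np.argmax(s[1:,4]); ct=cv2.findContours((l==i).astype(np.uint8),0,2)[0][0].reshape(-1,2)
rc=cv2.minAreaRect(onz('top',ct,.025)[:,:2].astype(np.float32)); print('logger',s[i],rc)
L=np.array(rc[0]); A=np.array([.494,.0995]);B=np.array([.523,.301]); e=(B-A)/np.linalg.norm(B-A); print('along from mid',(L-(A+B)/2)@e,'perp(+behind)',(L-(A+B)/2)@[e[1],-e[0]])
go([.5087,.1992,.16],98.3)
```

```text
logger [197 193  35  31 824] ((0.5076774954795837, 0.20060965418815613), (0.09037826210260391, 0.07835575938224792), 88.5904769897461)
along from mid 0.00023881818742598908 perp(+behind) -0.000865350041612019
delta [ 0.0346  0.4936 -0.0014] yaw 73.5 | now [ 0.4722 -0.2942  0.1586] 171.8 w 0.815 t 11.45
```

```bash
python3 -m creep '[{"delta_pos":[0.004,0.062,0],"yaw":10,"gripper":0.07},{"delta_pos":[0.009,0.124,0],"yaw":20,"gripper":0.07},{"delta_pos":[0.013,0.186,0],"yaw":30,"gripper":0.07},{"delta_pos":[0.017,0.248,0],"yaw":40,"gripper":0.07},{"delta_pos":[0.022,0.31,0],"yaw":50,"gripper":0.07},{"delta_pos":[0.026,0.372,0],"yaw":60,"gripper":0.07},{"delta_pos":[0.03,0.434,0],"yaw":70,"gripper":0.07},{"delta_pos":[0.0346,0.4936,0],"yaw":73.5,"gripper":0.07},{"delta_pos":[0.0346,0.4936,0],"yaw":73.5,"gripper":0.07},{"delta_pos":[0.0346,0.4936,0],"yaw":73.5,"gripper":0.07}]'
python3 - <<'E'
from h import *
P=onz('top',[(140+x*.3,140+y*.3) for x,y in((205,210),(293,197),(300,245),(213,260))],.025); print(P.mean(0),P.round(3).tolist())
go([.5087,.1992,-.0335],98.3)
E
```

```text
time_s: 12.7
eef_pos: [0.5073, 0.2026, 0.1587]
tcp_rot: [-3.141, -0.0, 1.722]
contact_force: [-0.3, 0.5, -0.3]
width: 0.82
grip_force: 0.0
[0.50632496 0.19561825 0.025     ] [[0.521, 0.233, 0.025], [0.53, 0.165, 0.025], [0.492, 0.159, 0.025], [0.482, 0.226, 0.025]]
delta [-0.0035  0.0009  0.1922] yaw 0.4 | now [0.5073 0.2026 0.1587] 98.7 w 0.82 t 12.7
```

```bash
python3 -m creep '[{"delta_pos":[-0.0035,0.001,0.06],"yaw":0.4,"gripper":0.065},{"delta_pos":[-0.0035,0.001,0.12],"yaw":0.4,"gripper":0.065},{"delta_pos":[-0.0035,0.001,0.165],"yaw":0.4,"gripper":0.065},{"delta_pos":[-0.0035,0.001,0.185],"yaw":0.4,"gripper":0.065},{"delta_pos":[-0.0035,0.001,0.192],"yaw":0.4,"gripper":0.065},{"delta_pos":[-0.0035,0.001,0.192],"yaw":0.4,"gripper":0.065},{"delta_pos":[-0.0035,0.001,0.192],"yaw":0.4,"gripper":0.025},{"delta_pos":[-0.0035,0.001,0.192],"yaw":0.4,"gripper":0.025},{"delta_pos":[-0.0035,0.001,0.192],"yaw":0.4,"gripper":0.025},{"delta_pos":[-0.0035,0.001,0.192],"yaw":0.4,"gripper":0.025}]'; python3 -m creep '[{"delta_pos":[0,0,0],"yaw":0,"gripper":0.025},{"delta_pos":[0,0,-0.008],"yaw":0,"gripper":0.025},{"delta_pos":[0.0034,0.0036,-0.008],"yaw":8,"gripper":0.025},{"delta_pos":[0.0034,0.0036,-0.008],"yaw":16.5,"gripper":0.025},{"delta_pos":[0.0034,0.0036,-0.008],"yaw":16.5,"gripper":0.025},{"delta_pos":[0.0034,0.0036,-0.008],"yaw":16.5,"gripper":0.025}]'
python3 - <<'E'
from h import *
go([.5118,.2031,-.0335],81.8)
E
```

```text
time_s: 13.95
eef_pos: [0.5112, 0.1962, -0.0315]
tcp_rot: [3.139, -0.001, 1.709]
contact_force: [-0.6, 0.1, 5.7]
width: 0.46
grip_force: 41.9
time_s: 14.7
eef_pos: [0.513, 0.1996, -0.025]
tcp_rot: [-3.141, 0.0, 1.423]
contact_force: [-0.5, 0.3, -1.0]
width: 0.456
grip_force: 41.2
delta [ 0.0033 -0.0017  0.0085] yaw -0.3 | now [ 0.513   0.1996 -0.025 ] 81.5 w 0.456 t 14.7
```

```bash
python3 -m creep '[{"delta_pos":[0.002,-0.001,0.004],"yaw":0,"gripper":0.025},{"delta_pos":[0.002,-0.001,0.008],"yaw":0,"gripper":0.025},{"delta_pos":[0.002,-0.001,0.008],"yaw":0,"gripper":0.06},{"delta_pos":[0.002,-0.001,0.008],"yaw":0,"gripper":0.06},{"delta_pos":[0.002,-0.001,0.008],"yaw":0,"gripper":0.06},{"delta_pos":[0.002,-0.001,0.008],"yaw":0,"gripper":0.06},{"delta_pos":[0.002,-0.001,-0.03],"yaw":0,"gripper":0.07},{"delta_pos":[0.002,-0.001,-0.09],"yaw":0,"gripper":0.07},{"delta_pos":[0.002,-0.001,-0.15],"yaw":0,"gripper":0.07},{"delta_pos":[0.002,-0.001,-0.19],"yaw":0,"gripper":0.07}]'
python3 - <<'E'
from h import *
go([.473,-.294,.16],171.8)
E
```

```text
time_s: 15.95
eef_pos: [0.5132, 0.2021, 0.1681]
tcp_rot: [3.139, -0.002, 1.421]
contact_force: [-0.1, 0.4, -0.2]
width: 0.82
grip_force: 0.0
delta [-0.4965  0.0344  0.0081] yaw 89.6 | now [0.5132 0.2021 0.1681] 81.4 w 0.82 t 15.95
```

```bash
python3 -m creep '[{"delta_pos":[-0.055,0.004,0],"yaw":-10,"gripper":0.07},{"delta_pos":[-0.11,0.008,0],"yaw":-20,"gripper":0.07},{"delta_pos":[-0.165,0.011,0],"yaw":-30,"gripper":0.07},{"delta_pos":[-0.22,0.015,0],"yaw":-40,"gripper":0.07},{"delta_pos":[-0.275,0.019,0],"yaw":-50,"gripper":0.07},{"delta_pos":[-0.33,0.023,0],"yaw":-60,"gripper":0.07},{"delta_pos":[-0.385,0.027,0],"yaw":-70,"gripper":0.07},{"delta_pos":[-0.44,0.03,0],"yaw":-80,"gripper":0.07},{"delta_pos":[-0.4965,0.0344,0],"yaw":-90.4,"gripper":0.07},{"delta_pos":[-0.4965,0.0344,0],"yaw":-90.4,"gripper":0.07}]'
python3 - <<'E'
from h import *
go([.473,-.294,-.03],171.8)
im,d=grab('top'); np.savez('t2.npz',im=im,d=d)
save(cv2.resize(im[140:260,140:300],None,fx=5,fy=5,interpolation=cv2.INTER_CUBIC),'t2.png')
E
```

```text
time_s: 17.2
eef_pos: [0.4715, -0.2978, 0.1642]
tcp_rot: [-3.141, -0.001, 2.996]
contact_force: [0.1, 0.4, -0.1]
width: 0.822
grip_force: 0.0
delta [-0.0009  0.004   0.1942] yaw -0.1 | now [ 0.4715 -0.2978  0.1642] 171.7 w 0.822 t 17.2
```

View pics/t2.png

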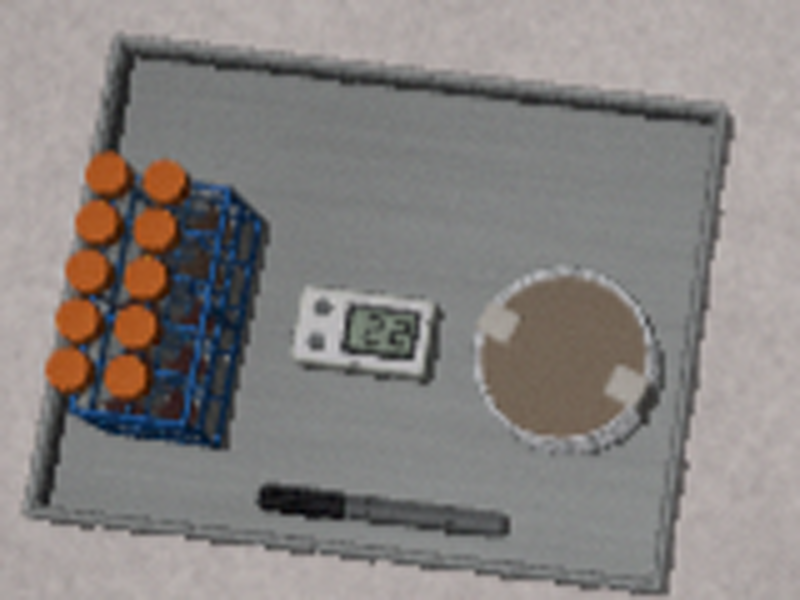

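Run:
```python
from h import *
c=lambda *p:[(x/5+140-.4,y/5+140-.4) for x,y in p]
L=onz('top',c((303,287),(437,300),(430,380),(295,365)),.025); print('logger',L.mean(0).round(4),np.degrees(np.arctan2(*(L[0]+L[3]-L[1]-L[2])[[1,0]])))
R=onz('top',c((267,222),(222,446)),.004)[:,:2]; print('rack right edge',R.round(4).tolist())
C=onz('top',c((108,174),(98,223),(88,271),(79,320),(69,369),(165,181),(155,230),(146,278),(136,327),(126,377)),.125); print('caps',C.mean(0),np.degrees(np.arctan2(*(C[0]+C[5]-C[4]-C[9])[[1,0]])))
S=onz('top',c((565,272),(565,441),(480,355),(647,358)),.048); print('stack',S.round(4).tolist(),S[2:].mean(0),S[:2].mean(0))
e=np.array([-.1426,.9898])*0+np.array([.1426,.9898]); d=R[1]-R[0]; d/=np.linalg.norm(d); l=L.mean(0)[:2]; print('logger centre to rack edge',abs(np.cross(d,l-R[0])),'edge yaw',np.degrees(np.arctan2(-d[1],-d[0])))
```

```text
logger [0.5123 0.2034 0.025 ] 82.55399092625117
rack right edge [[0.5775, 0.261], [0.4589, 0.2812]]
caps [0.52239814 0.30117328 0.125     ] -8.918309797188687
stack [[0.5364, 0.0987, 0.048], [0.4499, 0.0985, 0.048], [0.4947, 0.1413, 0.048], [0.4911, 0.0574, 0.048]] [0.49288324 0.09935297 0.048     ] [0.49316901 0.09859454 0.048     ]
logger centre to rack edge 0.06774838716245597 edge yaw -9.640119253734818<stdin>:7: DeprecationWarning: Arrays of 2-dimensional vectors are deprecated. Use arrays of 3-dimensional vectors instead. (deprecated in NumPy 2.0)
```

Now the logger lies aligned with the rack–stack line at (366,333), about 4 mm off true middle, which is acceptable. Now the pot.

```bash
python3 -m creep '[{"delta_pos":[-0.002,0.002,0.06],"yaw":0,"gripper":0.075},{"delta_pos":[-0.002,0.002,0.1],"yaw":0,"gripper":0.075},{"delta_pos":[-0.002,0.002,0.14],"yaw":0,"gripper":0.075},{"delta_pos":[-0.002,0.002,0.17],"yaw":0,"gripper":0.075},{"delta_pos":[-0.002,0.002,0.19],"yaw":0,"gripper":0.075},{"delta_pos":[-0.002,0.002,0.19],"yaw":0,"gripper":0.075}]'; python3 -m creep '[{"delta_pos":[0,0,0],"yaw":0,"gripper":0.03},{"delta_pos":[0,0,0],"yaw":0,"gripper":0.03},{"delta_pos":[0,0,0],"yaw":0,"gripper":0.03},{"delta_pos":[0,0,0],"yaw":0,"gripper":0.03},{"delta_pos":[0,0,0],"yaw":0,"gripper":0.03}]' 40
python3 - <<'E'
from h import *
e=np.array([.9898,-.1426]); p=np.array([.5123,.2034])+e*.068; print(p); go([*p,.12],171.8)
E
```

```text
time_s: 18.0
eef_pos: [0.4733, -0.2912, -0.0267]
tcp_rot: [3.14, -0.003, 2.999]
contact_force: [0.4, 0.3, 0.2]
width: 0.877
grip_force: 0.0
time_s: 18.62
eef_pos: [0.4755, -0.293, -0.0235]
tcp_rot: [-3.141, 0.002, 2.999]
contact_force: [-1.3, 2.0, 6.9]
width: 0.529
grip_force: 40.1
[0.5796064 0.1937032]
delta [-0.0337  0.4966 -0.1435] yaw 0.0 | now [ 0.4755 -0.293  -0.0235] 171.8 w 0.529 t 18.625
```

```bash
python3 -m creep '[{"delta_pos":[0,0,-0.03],"yaw":0,"gripper":0.03},{"delta_pos":[0,0,-0.08],"yaw":0,"gripper":0.03},{"delta_pos":[0,0.02,-0.13],"yaw":0,"gripper":0.03},{"delta_pos":[-0.005,0.07,-0.145],"yaw":0,"gripper":0.03},{"delta_pos":[-0.01,0.13,-0.145],"yaw":0,"gripper":0.03},{"delta_pos":[-0.015,0.19,-0.145],"yaw":0,"gripper":0.03},{"delta_pos":[-0.02,0.25,-0.145],"yaw":0,"gripper":0.03},{"delta_pos":[-0.025,0.31,-0.145],"yaw":0,"gripper":0.03},{"delta_pos":[-0.03,0.37,-0.145],"yaw":0,"gripper":0.03},{"delta_pos":[-0.033,0.42,-0.145],"yaw":0,"gripper":0.03}]'
python3 - <<'E'
from h import *
go([.5796,.1937,-.0235],171.8)
E
```

```text
time_s: 19.88
eef_pos: [0.5674, 0.1207, 0.1202]
tcp_rot: [3.141, 0.001, 2.999]
contact_force: [0.8, 0.2, -1.1]
width: 0.535
grip_force: 41.2
delta [-0.0018  0.074   0.1437] yaw 0.1 | now [0.5674 0.1207 0.1202] 171.9 w 0.535 t 19.875
```

```bash
python3 -m creep '[{"delta_pos":[-0.002,0.04,0],"yaw":0,"gripper":0.03},{"delta_pos":[-0.002,0.07,0],"yaw":0,"gripper":0.03},{"delta_pos":[-0.002,0.074,0.01],"yaw":0,"gripper":0.03},{"delta_pos":[-0.002,0.074,0.05],"yaw":0,"gripper":0.03},{"delta_pos":[-0.002,0.074,0.09],"yaw":0,"gripper":0.03},{"delta_pos":[-0.002,0.074,0.12],"yaw":0,"gripper":0.03},{"delta_pos":[-0.002,0.074,0.134],"yaw":0,"gripper":0.03},{"delta_pos":[-0.002,0.074,0.138],"yaw":0,"gripper":0.03},{"delta_pos":[-0.002,0.074,0.138],"yaw":0,"gripper":0.03}]'
python3 - <<'E'
from h import *
go([.5796,.1937,-.0235],171.8)
E
```

```text
time_s: 21.0
eef_pos: [0.5802, 0.1913, -0.0172]
tcp_rot: [3.141, 0.001, 2.998]
contact_force: [0.6, -0.4, -0.2]
width: 0.532
grip_force: 41.2
delta [0.001  0.0023 0.0063] yaw -0.0 | now [ 0.5802  0.1913 -0.0172] 171.8 w 0.532 t 21.0
```

```bash
python3 -m creep '[{"delta_pos":[0,0.002,0.002],"yaw":0,"gripper":0.03},{"delta_pos":[0,0.002,0.004],"yaw":0,"gripper":0.03},{"delta_pos":[0,0.002,0.0055],"yaw":0,"gripper":0.03},{"delta_pos":[0,0.002,0.0055],"yaw":0,"gripper":0.03}]'
```

```text
time_s: 21.5
eef_pos: [0.5803, 0.1936, -0.0225]
tcp_rot: [3.141, 0.001, 2.999]
contact_force: [-1.8, -0.5, 4.0]
width: 0.528
grip_force: 41.1
```

```bash
python3 -m creep '[{"delta_pos":[0,0,0],"yaw":0,"gripper":0.055},{"delta_pos":[0,0,0],"yaw":0,"gripper":0.065},{"delta_pos":[0,0,0],"yaw":0,"gripper":0.065},{"delta_pos":[0,0,0],"yaw":0,"gripper":0.065},{"delta_pos":[0,0,-0.02],"yaw":0,"gripper":0.065},{"delta_pos":[0,0,-0.06],"yaw":0,"gripper":0.065},{"delta_pos":[0,0,-0.12],"yaw":0,"gripper":0.085},{"delta_pos":[0,0,-0.18],"yaw":0,"gripper":0.085},{"delta_pos":[0,0,-0.18],"yaw":0,"gripper":0.085}]'
python3 - <<'E'
from h import *
go([.6035,-.296,.15],171.8)
E
```

```text
time_s: 22.62
eef_pos: [0.5827, 0.1943, 0.1624]
tcp_rot: [3.137, 0.009, 2.999]
contact_force: [0.4, 0.1, 0.0]
width: 0.995
grip_force: 0.0
delta [-0.0905 -0.4823  0.0124] yaw 0.0 | now [0.5827 0.1943 0.1624] 171.8 w 0.995 t 22.625
```

```bash
python3 -m creep '[{"delta_pos":[-0.011,-0.06,0.01],"yaw":0,"gripper":0.0854},{"delta_pos":[-0.022,-0.12,0.01],"yaw":0,"gripper":0.0854},{"delta_pos":[-0.033,-0.18,0.01],"yaw":0,"gripper":0.0854},{"delta_pos":[-0.045,-0.24,0.01],"yaw":0,"gripper":0.0854},{"delta_pos":[-0.056,-0.3,0.01],"yaw":0,"gripper":0.0854},{"delta_pos":[-0.067,-0.36,0.01],"yaw":0,"gripper":0.0854},{"delta_pos":[-0.079,-0.42,0.01],"yaw":0,"gripper":0.0854},{"delta_pos":[-0.0905,-0.482,0.01],"yaw":0,"gripper":0.0854},{"delta_pos":[-0.0905,-0.482,0.01],"yaw":0,"gripper":0.0854},{"delta_pos":[-0.0905,-0.482,0.01],"yaw":0,"gripper":0.0854}]'
python3 - <<'E'
from h import *
go([.6035,-.296,-.02],171.8)
im,d=grab('top'); np.savez('t3.npz',im=im,d=d)
hs=cv2.cvtColor(im,cv2.COLOR_RGB2HSV).astype(int)
# pot cap & logger from depth heights
v,u=np.mgrid[140:262,140:296]; uv=np.c_[u.ravel(),v.ravel()]; P=bydepth('top',uv,d[v,u].ravel())
s=(P[:,2]>.052)&(P[:,2]<.068)&(P[:,1]<.24)&(P[:,1]>.14); print('pot top',s.sum(),P[s].mean(0).round(4),cv2.minEnclosingCircle(P[s,:2].astype(np.float32)))
s=(P[:,2]>.018)&(P[:,2]<.032)&(P[:,1]<.25)&(P[:,1]>.155)&(P[:,0]<.545)&(P[:,0]>.47); print('logger',s.sum(),P[s].mean(0).round(4),cv2.minAreaRect(P[s,:2].astype(np.float32)))
E
```

```text
time_s: 23.88
eef_pos: [0.6002, -0.2965, 0.1451]
tcp_rot: [3.141, -0.002, 2.998]
contact_force: [-0.0, 0.0, -0.2]
width: 1.001
grip_force: 0.0
delta [-0.0032  0.0009  0.1651] yaw -0.0 | now [ 0.6002 -0.2965  0.1451] 171.8 w 1.001 t 23.875
pot top 282 [0.5779 0.1915 0.0613] ((0.5783255696296692, 0.19187766313552856), 0.024854004383087158)
logger 426 [0.5133 0.2045 0.0256] ((0.5141414999961853, 0.20492099225521088), (0.07062219083309174, 0.04119390621781349), 81.39541625976562)
```

```bash
python3 -m creep '[{"delta_pos":[-0.002,0,0.06],"yaw":0,"gripper":0.0854},{"delta_pos":[-0.002,0,0.11],"yaw":0,"gripper":0.0854},{"delta_pos":[-0.002,0,0.14],"yaw":0,"gripper":0.0854},{"delta_pos":[-0.002,0,0.15],"yaw":0,"gripper":0.0854},{"delta_pos":[-0.002,0,0.15],"yaw":0,"gripper":0.0854},{"delta_pos":[-0.002,0,0.15],"yaw":0,"gripper":0.0854}]'
python3 - <<'E'
from h import *
go([.604,-.2965,-.038],171.8)
E
```

```text
time_s: 24.68
eef_pos: [0.6041, -0.297, -0.0015]
tcp_rot: [-3.141, 0.003, 2.999]
contact_force: [-0.3, 0.2, 0.0]
width: 0.999
grip_force: 0.0
delta [0.0001 0.0005 0.0365] yaw 0.0 | now [ 0.6041 -0.297  -0.0015] 171.8 w 0.999 t 24.675
```

```bash
python3 -m creep '[{"delta_pos":[0,0,0.01],"yaw":0,"gripper":0.0854},{"delta_pos":[0,0,0.02],"yaw":0,"gripper":0.0854},{"delta_pos":[0,0,0.03],"yaw":0,"gripper":0.0854},{"delta_pos":[0,0,0.0365],"yaw":0,"gripper":0.08},{"delta_pos":[0,0,0.0365],"yaw":0,"gripper":0.05},{"delta_pos":[0,0,0.0365],"yaw":0,"gripper":0.05},{"delta_pos":[0,0,0.0365],"yaw":0,"gripper":0.05},{"delta_pos":[0,0,0.0365],"yaw":0,"gripper":0.05}]' 25
python3 - <<'E'
from h import *
go([.4935,.099,.12],171.8)
E
```

```text
time_s: 25.68
eef_pos: [0.604, -0.2975, -0.0381]
tcp_rot: [-3.141, 0.003, 2.998]
contact_force: [-0.9, -0.2, 7.5]
width: 0.685
grip_force: 31.4
delta [ 0.1659  0.3767 -0.1581] yaw 0.0 | now [ 0.604  -0.2975 -0.0381] 171.8 w 0.685 t 25.675
```

```bash
python3 -m creep '[{"delta_pos":[0,0,-0.02],"yaw":0,"gripper":0.05},{"delta_pos":[0,0,-0.06],"yaw":0,"gripper":0.05},{"delta_pos":[0,0,-0.11],"yaw":0,"gripper":0.05},{"delta_pos":[0.02,0.04,-0.14],"yaw":0,"gripper":0.05},{"delta_pos":[0.045,0.1,-0.14],"yaw":0,"gripper":0.05},{"delta_pos":[0.07,0.155,-0.14],"yaw":0,"gripper":0.05},{"delta_pos":[0.095,0.21,-0.14],"yaw":0,"gripper":0.05},{"delta_pos":[0.12,0.265,-0.14],"yaw":0,"gripper":0.05},{"delta_pos":[0.145,0.32,-0.14],"yaw":0,"gripper":0.05},{"delta_pos":[0.166,0.376,-0.14],"yaw":0,"gripper":0.05}]';python3 -m creep '[{"delta_pos":[0,0,0],"yaw":0,"gripper":0.05},{"delta_pos":[0,0,0],"yaw":0,"gripper":0.05},{"delta_pos":[0,0,0],"yaw":0,"gripper":0.05}]'
python3 - <<'E'
from h import *
go([.4935,.0985,.008],171.8)
E
```

```text
time_s: 26.92
eef_pos: [0.4913, 0.1006, 0.1003]
tcp_rot: [3.141, 0.001, 2.998]
contact_force: [1.3, -0.4, -0.1]
width: 0.69
grip_force: 27.3
time_s: 27.3
eef_pos: [0.4923, 0.0978, 0.0999]
tcp_rot: [-3.141, 0.0, 2.997]
contact_force: [0.0, -0.2, -0.1]
width: 0.693
grip_force: 27.2
delta [-0.0011  0.0009  0.0919] yaw -0.1 | now [0.4923 0.0978 0.0999] 171.7 w 0.693 t 27.3
```

```bash
python3 -m creep '[{"delta_pos":[-0.001,0.001,0.03],"yaw":0,"gripper":0.05},{"delta_pos":[-0.001,0.001,0.06],"yaw":0,"gripper":0.05},{"delta_pos":[-0.001,0.001,0.078],"yaw":0,"gripper":0.05},{"delta_pos":[-0.001,0.001,0.085],"yaw":0,"gripper":0.05},{"delta_pos":[-0.001,0.001,0.088],"yaw":0,"gripper":0.05},{"delta_pos":[-0.001,0.001,0.088],"yaw":0,"gripper":0.05}]'
python3 - <<'E'
from h import *
go([.4935,.0985,.008],171.8)
E
python3 -m creep '[{"delta_pos":[0,0,0.002],"yaw":0,"gripper":0.05},{"delta_pos":[0,0,0.0035],"yaw":0,"gripper":0.05},{"delta_pos":[0,0,0.0035],"yaw":0,"gripper":0.05}]'
```

```text
time_s: 28.05
eef_pos: [0.4937, 0.0995, 0.0124]
tcp_rot: [3.141, 0.001, 2.998]
contact_force: [-1.2, -0.1, 0.3]
width: 0.69
grip_force: 27.3
delta [ 0.     -0.001   0.0044] yaw -0.0 | now [0.4937 0.0995 0.0124] 171.8 w 0.69 t 28.05
time_s: 28.42
eef_pos: [0.4932, 0.0998, 0.0085]
tcp_rot: [3.142, 0.0, 2.999]
contact_force: [0.5, -0.6, -0.3]
width: 0.695
grip_force: 27.3
```

```bash
python3 -m creep '[{"delta_pos":[0,0,0.001],"yaw":0,"gripper":0.05},{"delta_pos":[0,0,0.001],"yaw":0,"gripper":0.05}]'; python3 -m creep '[{"delta_pos":[0,0,0.001],"yaw":0,"gripper":0.05},{"delta_pos":[0,0,0.001],"yaw":0,"gripper":0.05}]'
```

```text
time_s: 28.68
eef_pos: [0.4933, 0.0999, 0.0079]
tcp_rot: [3.141, 0.0, 2.999]
contact_force: [-1.7, 0.3, 4.7]
width: 0.69
grip_force: 29.7
time_s: 28.92
eef_pos: [0.4934, 0.0999, 0.0078]
tcp_rot: [3.141, 0.001, 2.999]
contact_force: [-4.8, -0.9, 12.3]
width: 0.692
grip_force: 34.2
```

Contact. Back off half a millimetre, release and rise.

```bash
python3 -m creep '[{"delta_pos":[0,0,-0.001],"yaw":0,"gripper":0.065},{"delta_pos":[0,0,-0.001],"yaw":0,"gripper":0.075},{"delta_pos":[0,0,-0.001],"yaw":0,"gripper":0.075},{"delta_pos":[0,0,-0.001],"yaw":0,"gripper":0.075},{"delta_pos":[0,0,-0.02],"yaw":0,"gripper":0.075},{"delta_pos":[0,0,-0.06],"yaw":0,"gripper":0.07},{"delta_pos":[0,0,-0.12],"yaw":0,"gripper":0.07},{"delta_pos":[0,0,-0.14],"yaw":0,"gripper":0.07},{"delta_pos":[0,0,-0.14],"yaw":0,"gripper":0.07}]'
python3 - <<'E'
from h import *
go([.485,-.1185,.11],171.8)
E
```

```text
time_s: 30.05
eef_pos: [0.4943, 0.1, 0.148]
tcp_rot: [3.14, 0.003, 2.999]
contact_force: [0.4, -0.7, -0.8]
width: 0.82
grip_force: 0.0
delta [-0.0219 -0.2176  0.038 ] yaw 0.0 | now [0.4943 0.1    0.148 ] 171.8 w 0.82 t 30.05
```

```bash
python3 -m creep '[{"delta_pos":[-0.006,-0.06,0],"yaw":0,"gripper":0.07},{"delta_pos":[-0.012,-0.12,0],"yaw":0,"gripper":0.07},{"delta_pos":[-0.018,-0.18,0.02],"yaw":0,"gripper":0.07},{"delta_pos":[-0.022,-0.2175,0.06],"yaw":0,"gripper":0.07},{"delta_pos":[-0.022,-0.2175,0.11],"yaw":0,"gripper":0.07},{"delta_pos":[-0.022,-0.2175,0.15],"yaw":0,"gripper":0.07},{"delta_pos":[-0.022,-0.2175,0.16],"yaw":0,"gripper":0.07},{"delta_pos":[-0.022,-0.2175,0.16],"yaw":0,"gripper":0.07},{"delta_pos":[-0.022,-0.2175,0.16],"yaw":0,"gripper":0.07}]'
python3 - <<'E'
from h import *
go([.485,-.1185,-.034],171.8)
im,d=grab('side'); np.savez('s8.npz',im=im,d=d)
a=cv2.resize(im[220:310,230:340],(480,393)); b=cv2.resize(im[130:240,270:350],(286,393)); save(np.hstack([a,b]),'s8.png')
E
```

```text
time_s: 31.18
eef_pos: [0.4852, -0.1187, -0.0122]
tcp_rot: [-3.141, 0.002, 2.999]
contact_force: [0.6, -0.0, -0.5]
width: 0.82
grip_force: 0.0
delta [0.0002 0.0002 0.0218] yaw 0.0 | now [ 0.4852 -0.1187 -0.0122] 171.8 w 0.82 t 31.175
```

View pics/s8.png

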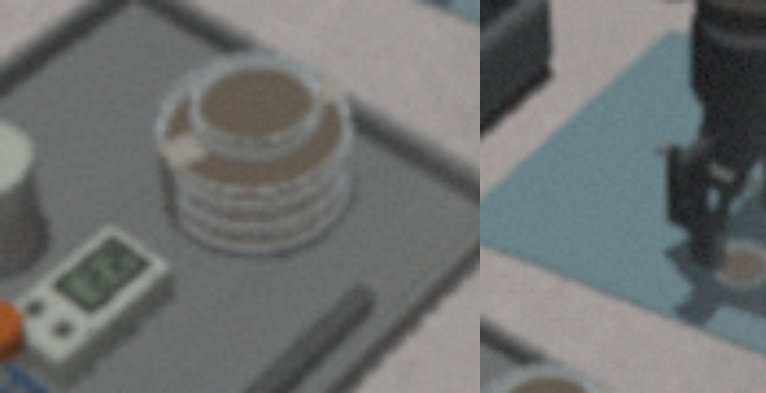

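The medium dish sits flat on the stack, close to central (257,105 against the stack at 255,140), and the fingers straddle the small dish at (740,265). Grip it.

```bash
python3 -m creep '[{"delta_pos":[0,0,0.01],"yaw":0,"gripper":0.065},{"delta_pos":[0,0,0.02],"yaw":0,"gripper":0.06},{"delta_pos":[0,0,0.0235],"yaw":0,"gripper":0.06},{"delta_pos":[0,0,0.0235],"yaw":0,"gripper":0.03},{"delta_pos":[0,0,0.0235],"yaw":0,"gripper":0.03},{"delta_pos":[0,0,0.0235],"yaw":0,"gripper":0.03},{"delta_pos":[0,0,0.0235],"yaw":0,"gripper":0.03},{"delta_pos":[0,0,0.0235],"yaw":0,"gripper":0.03}]' 25
python3 - <<'E'
from h import *
z=np.load('s8.npz'); c=lambda *p:[(x*110/480+230,y*90/393+220) for x,y in p]
M=onz('side',c((190,103),(325,105),(257,65),(255,158-13)),.063); print('med side',M[:2].mean(0),M[2:].mean(0))
S=onz('side',c((157,137),(353,137)),.046); print('stack side',S.mean(0),np.linalg.norm(S[0]-S[1]))
go([.4935,.099,.12],171.8)
E
```

```text
time_s: 32.22
eef_pos: [0.486, -0.1191, -0.0347]
tcp_rot: [-3.141, 0.004, 2.999]
contact_force: [-1.6, 1.0, 16.2]
width: 0.459
grip_force: 30.5
med side [0.48801397 0.10467034 0.063     ] [0.48853345 0.10504835 0.063     ]
stack side [0.48720683 0.10930155 0.046     ] 0.08999213266771448
delta [ 0.0236  0.217  -0.1547] yaw 0.0 | now [ 0.486  -0.1191 -0.0347] 171.8 w 0.459 t 32.225
```

```bash
python3 -m creep '[{"delta_pos":[0,0,-0.02],"yaw":0,"gripper":0.03},{"delta_pos":[0,0,-0.06],"yaw":0,"gripper":0.03},{"delta_pos":[0,0,-0.12],"yaw":0,"gripper":0.03},{"delta_pos":[0,0,-0.155],"yaw":0,"gripper":0.03},{"delta_pos":[0,0,-0.155],"yaw":0,"gripper":0.03}]'
python3 - <<'E'
from h import *
im,d=grab('top'); np.savez('t4.npz',im=im,d=d)
v,u=np.mgrid[170:245,225:290]; uv=np.c_[u.ravel(),v.ravel()]; P=bydepth('top',uv,d[v,u].ravel())
for a,b in((.057,.07),(.041,.055)):
    s=(P[:,2]>a)&(P[:,2]<b); print(a,s.sum(),P[s].mean(0).round(4),cv2.minEnclosingCircle(P[s,:2].astype(np.float32)))
s=(P[:,2]>.041)&(P[:,2]<.07);print(P[s].mean(0).round(4))
im2,d2=grab('side'); v,u=np.mgrid[215:290,250:325]; P=bydepth('side',np.c_[u.ravel(),v.ravel()],d2[v,u].ravel()); s=(P[:,2]>.057)&(P[:,2]<.07); print('side med',s.sum(),P[s].mean(0).round(4)); 
go([.4935,.099,.12],171.8)
E
```

```text
time_s: 32.85
eef_pos: [0.486, -0.1191, 0.1209]
tcp_rot: [-3.141, 0.006, 2.999]
contact_force: [0.8, 0.1, -1.0]
width: 0.451
grip_force: 25.3
0.057 455 [0.4937 0.0979 0.0637] ((0.49408528208732605, 0.09778178483247757), 0.03044586256146431)
0.041 546 [0.4914 0.0998 0.0486] ((0.5209848284721375, 0.11970463395118713), 0.0785992369055748)
[0.4924 0.0989 0.0555]
side med 550 [0.4922 0.1018 0.0624]
delta [ 0.0215  0.2168 -0.0025] yaw 0.0 | now [ 0.4839 -0.1187  0.1175] 171.8 w 0.455 t 32.95
```

```bash
python3 -m creep '[{"delta_pos":[0.006,0.06,0],"yaw":0,"gripper":0.03},{"delta_pos":[0.012,0.12,0],"yaw":0,"gripper":0.03},{"delta_pos":[0.018,0.18,0],"yaw":0,"gripper":0.03},{"delta_pos":[0.0215,0.217,0],"yaw":0,"gripper":0.03},{"delta_pos":[0.0215,0.217,0.03],"yaw":0,"gripper":0.03},{"delta_pos":[0.0215,0.217,0.06],"yaw":0,"gripper":0.03},{"delta_pos":[0.0215,0.217,0.08],"yaw":0,"gripper":0.03},{"delta_pos":[0.0215,0.217,0.086],"yaw":0,"gripper":0.03},{"delta_pos":[0.0215,0.217,0.086],"yaw":0,"gripper":0.03},{"delta_pos":[0.0215,0.217,0.086],"yaw":0,"gripper":0.03}]'
python3 - <<'E'
from h import *
go([.4945,.099,.0263],171.8)
E
```

```text
time_s: 34.2
eef_pos: [0.494, 0.0992, 0.0325]
tcp_rot: [3.141, 0.001, 2.999]
contact_force: [-0.4, 0.7, 0.3]
width: 0.455
grip_force: 25.4
delta [-0.0005 -0.0002  0.0062] yaw 0.0 | now [0.494  0.0992 0.0325] 171.8 w 0.455 t 34.2
```

```bash
python3 -m creep '[{"delta_pos":[0,0,0.002],"yaw":0,"gripper":0.03},{"delta_pos":[0,0,0.005],"yaw":0,"gripper":0.03},{"delta_pos":[0,0,0.005],"yaw":0,"gripper":0.03}]'; python3 -m creep '[{"delta_pos":[0,0,0.001],"yaw":0,"gripper":0.03},{"delta_pos":[0,0,0.001],"yaw":0,"gripper":0.03}]'
```

```text
time_s: 34.58
eef_pos: [0.4935, 0.0992, 0.0268]
tcp_rot: [-3.142, -0.0, 2.999]
contact_force: [0.5, -0.1, 0.2]
width: 0.456
grip_force: 25.4
time_s: 34.83
eef_pos: [0.4936, 0.0992, 0.0264]
tcp_rot: [3.141, 0.0, 2.999]
contact_force: [-1.1, -0.5, 4.1]
width: 0.452
grip_force: 27.9
```

Contact. Release, rise and move clear for a final look.

```bash
python3 -m creep '[{"delta_pos":[0,0,0],"yaw":0,"gripper":0.05},{"delta_pos":[0,0,0],"yaw":0,"gripper":0.055},{"delta_pos":[0,0,0],"yaw":0,"gripper":0.055},{"delta_pos":[0,0,0],"yaw":0,"gripper":0.055},{"delta_pos":[0,0,-0.02],"yaw":0,"gripper":0.055},{"delta_pos":[0,0,-0.06],"yaw":0,"gripper":0.06},{"delta_pos":[0,0,-0.12],"yaw":0,"gripper":0.06},{"delta_pos":[0,-0.06,-0.14],"yaw":0,"gripper":0.06},{"delta_pos":[0,-0.12,-0.14],"yaw":0,"gripper":0.06},{"delta_pos":[0,-0.18,-0.14],"yaw":0,"gripper":0.06}]'; python3 -m creep '[{"delta_pos":[0,-0.06,0],"yaw":0,"gripper":0.06},{"delta_pos":[0,-0.1,0],"yaw":0,"gripper":0.06},{"delta_pos":[0,-0.1,0],"yaw":0,"gripper":0.06}]'
python3 - <<'E'
from h import *
im,d=grab('top'); np.savez('t5.npz',im=im,d=d)
save(cv2.resize(im[140:260,140:300],None,fx=5,fy=5,interpolation=cv2.INTER_CUBIC),'t5.png')
v,u=np.mgrid[140:262,140:296]; P=bydepth('top',np.c_[u.ravel(),v.ravel()],d[v,u].ravel())
def q(n,a,b,x0,x1,y0,y1):
    s=(P[:,2]>a)&(P[:,2]<b)&(P[:,0]>x0)&(P[:,0]<x1)&(P[:,1]>y0)&(P[:,1]<y1); print(n,s.sum(),P[s].mean(0).round(4),cv2.minAreaRect(P[s,:2].astype(np.float32)))
q('small',.071,.085,.44,.55,.05,.15); q('small+med',.057,.085,.44,.55,.05,.15); q('stack all',.041,.085,.44,.55,.05,.15)
q('pot',.053,.068,.54,.62,.14,.24); q('logger',.018,.032,.47,.545,.15,.25); q('caps',.119,.135,.4,.65,.26,.36)
E
```

```text
time_s: 36.08
eef_pos: [0.4679, -0.0805, 0.1665]
tcp_rot: [-3.142, 0.002, 3.0]
contact_force: [1.2, 0.9, 0.2]
width: 0.705
grip_force: 0.0
time_s: 36.45
eef_pos: [0.4531, -0.1803, 0.1657]
tcp_rot: [-3.141, -0.0, 2.994]
contact_force: [-0.1, 1.0, -0.5]
width: 0.698
grip_force: 0.0
small 210 [0.493  0.0974 0.0766] ((0.49358993768692017, 0.09699493646621704), (0.03861643001437187, 0.039272490888834), 4.131202220916748)
small+med 458 [0.4923 0.0968 0.0695] ((0.49186524748802185, 0.0975351631641388), (0.06339333951473236, 0.05859653651714325), 20.013246536254883)
stack all 1001 [0.4915 0.0984 0.0582] ((0.49405401945114136, 0.09994736313819885), (0.08880572021007538, 0.08837930113077164), 28.656591415405273)
pot 285 [0.5777 0.1915 0.061 ] ((0.5784114003181458, 0.19244685769081116), (0.0460408553481102, 0.04661298170685768), 44.85018539428711)
logger 424 [0.5134 0.2047 0.0256] ((0.5137287974357605, 0.20471790432929993), (0.0698666200041771, 0.04130188003182411), 80.53225708007812)
caps 658 [0.5227 0.3011 0.1252] ((0.5232576727867126, 0.30129697918891907), (0.04985598102211952, 0.11613393574953079), 80.50157165527344)
```

View pics/t5.png

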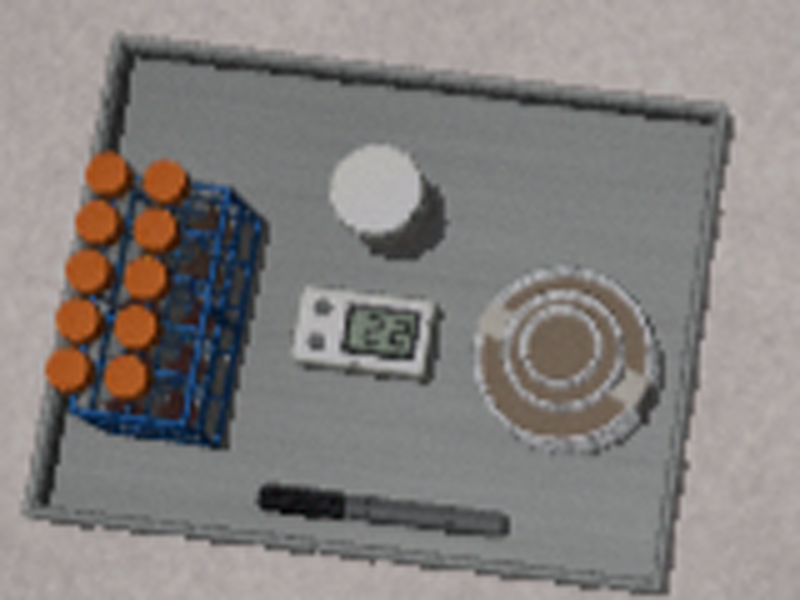

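The final view shows the logger at (366,333) aligned between rack and stack, the pot upright behind it at (377,190), and the dishes concentric on the stack at (562,345). Rack, stack and marker are unmoved. Handing in.

```bash
python3 -c "
from workcell import r
print(r.hand_in())"
```

```text
the job is handed in; nothing more can be done
None
```

The tray is made up and the job is handed in at about 36 s: the logger measures about 5 mm off the exact midpoint towards the rack and 5 mm too far back, the pot stands about 22 mm behind it, the dishes are within 3 mm of central, and I laid the logger about 16° askew at first and re-laid it before moving the pot.

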